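# Shut the spool trough: slide its board into the notches and turn the latch

## Robot

A 6-joint arm with a two-finger parallel gripper is mounted at the origin on the work surface. World frame = base frame: x ahead of the robot, y to its left, z up, the work surface at z = 0. Lengths are in m, angles in rad, forces in N, time in s.
With the tool pointing down it reaches from about 0.225 to 0.875 m from the base axis. Payload 3.4 kg.
Tool frame: the origin (TCP) lies between the finger pads; the fingertips stand 14 mm ahead of it and the grasp point (between the pads) lies 5 mm behind it; z points along the fingers, y is the direction in which the jaws open and shut (so a half turn about z gives the same grasp; the last joint's range is limited). The gripper opens to 85 mm and grips with 20 to 120 N. Pads are 22 mm wide; open, the fingers measure 114 mm over their backs; the gripper's body (76 mm by 85 mm) begins 54 mm behind the grasp point. The pads swing forward as they close: fully open they stand 13 mm farther back than shut.
Start: joints at [-1.24, 0.276, 1.505, -0, 1.361, -0.121], TCP at [0.251, -0.517, 0.245] pointing down, gripper open.
Joint ranges: [-2.89, 2.89], [-0.75, 2.08], [0.22, 2.7], [-1.18, 4.32], [0.11, 2.71], [-2.7, 2.7]. Speed limits (rad/s): [2.57, 2.57, 3.14, 3.14, 3.14, 3.14].

## Interface

Orientations are given as a rotation vector (axis times angle).
In Python, from rig import robot gives the robot as it stands.
- The arm moves only by the shell command python3 -m creep 'ROWS' [OPENING] [FORCE]. ROWS is JSON, a list of rows, each a list of 2 entries, a list of its own where there are three numbers: the shift along the tool's x, y, z in mm, then the turn about the tool's z in degrees. A call has 1 to 20 rows; each row shifts and turns the pose as measured when the row begins, along the tool's axes as they then stand; what a row does not reach is not made up. A row lasts 1/8 s, in which the tool goes at most 62.5 mm and 10.7 degrees, less where a joint would pass 70% of its speed; a pose out of reach is approached as far as the arm can. A call with a gripper value outside its range is refused whole. OPENING is the closure in counts, from 0 (fully open) to 255 (shut), set as the call begins (- or left out, the last holds). The fingers move at their own pace and stop on an object; FORCE is the grip in N (left out, the last holds). Time passes only in rows, so rows that do not move let the fingers close. It gives the time, the measured TCP pose, the force and the opening at its end, in the units of the state.
- robot.get_state(): the state, without advancing time (a new reading comes with each control period).
- robot.snapshot(name): name is "scene" or "top" or "wrist"; returns a dict with "pixels" (384x512x3 uint8, blue, green, red), "vfov" (degrees; the focal length in pixels is half the picture's height over the tangent of half this angle, whatever the lens; pixels are square), "cx", "cy" (the principal point, pixels), "R" (3x3) and "t" (3): a world point X has camera coordinates R X + t. Camera axes: x right, y down, z forward; pixel columns grow to the right and rows downward; lengths in m; the calibration is good to about 2 mm. A picture is of the moment at which its call begins. There is no depth.
- robot.finish_job(): hands the job in, once; it reports no verdict.
The state is a dict: "clock": time; "qpos": joint angles; "qvel": joint speeds; "effort": joint torques, N m; "tool_pos": TCP position; "tool_rot": TCP orientation; "contact_force": force on the tool from outside, world axes, zero at the start; "moment": the same for the moment, N m; "opening": opening from 0.0 (shut) to 1.0 (fully open).
Only numpy, scipy, OpenCV 4.12 (cv2) and the standard library are available. Lean on these libraries where they do the work, as an engineer would, in place of code of your own. Each camera call takes 0.05 s, during which the arm holds its last target.

## Task

Cover the thread spools on the bench: with the fingertips, push the loose wooden board along the rails of the trough towards the end with the turn latch until you feel it drop into its notches and it lies flat on the rails. Then push the wooden turn latch round, all the way, so that it points straight back over the board. Only push: do not lift or tip the board, leave the spool, carton and hammer around the trough where they are, and finish with the hand clear.

Things in the scene. Friction and masses are not known exactly. Their poses are not given: they have to be found in the camera images.
- trough: Fixed open plywood trough, 195 mm wide (x), 415 mm long (y = -215 to 200 mm), walls 10 mm thick and 84 mm high. Origin on the bench, z up, +y towards the latch, to the robot's left within 20 degrees. A rail 24.5 mm wide inside each long wall, top z = 70 mm; open between them, 126 mm wide, things inside below 55 mm. End block from y = 145 mm, 80 mm high; end wall at y = -205 mm.
- home (a point): Fixed point on the trough where the board's origin lies when the board is home (3 mm play along y): trough x = 0, y = 50, z = 70 mm. Each rail has two notches, 22 mm long, 9 mm deep, centred 65 mm before and behind it along y. Home, the board lies flat on the rails, top at z = 82 mm, and cannot slide on: the fingertip feels the force rise sharply.
- board: Loose light wooden board, 170 x 170 x 12 mm, 0.3 to 0.6 kg, lying between the long walls with 2.5 mm play each side. Origin: centre of the panel's underside; axes as the trough's. Four feet below it (16 mm long, 14 wide, 7 high, at x = +-73, y = +-65 mm) ride on the rails at the start: origin z = 77 mm, 50 to 100 mm short of home. Slides with 1 to 6 N.
- board_rear (a point): Middle of the board's rear (-y) edge, at the underside of the panel, 85 mm from its origin; push here towards +y, from between the rails. A fixed wooden strip on the board, 90 mm long across it, 14 mm thick, 16 mm high, 25 mm ahead of this edge, may be pushed instead.
- latch (a joint): Wooden turn latch on a vertical pivot on the end block. Angle in rad: 0 = closed, at its stop, pointing along trough -y over the board; 1.57 = pointing along trough -x, towards the robot; starts at 1.4 to 2.1. Turns with about 0.05 N m and stays where left. It clears the board when that is home but strikes its front edge when the board still rides high.
- latch_pivot (a point): Pivot axis of the latch, at the height of the bar's top (102.5 mm above the bench), at trough x = 0, y = 165 mm. The bar is 18 mm wide and 18 mm high (underside at 84.5 mm).
- latch_tip (a point): Middle of the free end of the latch bar, on its top, 75 mm from the pivot.
- spool: Bystander: loose reel of black thread standing upright, 56 mm across, 85 mm high, beside the trough's far (+x) wall. Origin at the centre of its underside.
- carton: Bystander: loose small cardboard carton, 60 x 90 x 70 mm high, beside the trough's far (+x) wall. Origin at the centre of its underside.
- hammer: Bystander: loose hammer, 200 mm long, lying on the bench off the trough's -y end. Origin on its underside; handle along its -x.
There are look-alikes about, which are no part of the job. What is shaped like the board but purple is not meant.

How it is judged:
On the way, in this order (a step that is already met when the one before it is completed fails the run):
1. the board has dropped into the notches, flat on the rails, the latch not yet over it (z of board in the frame of trough between 0.066 and 0.0725 m and y of board in the frame of trough between 0.044 and 0.056 m and angle between board's own z axis and vertical below 0.03 rad and angle between the y axis of board and the y axis of trough, either way round below 0.06 rad), for 0.2 s.
2. the latch is turned over the board (value of joint latch below 0.2 rad), for 0.2 s.
At the end, for the whole second after the job is handed in: The board lies still in its notches: origin 66 to 72.5 mm above the bench, 44 to 56 mm along the trough, level within 0.03 rad and in line within 0.06 rad; the latch is within 0.2 rad of closed (all of step 1 and value of joint latch below 0.2 rad and linear speed of board below 0.02 m/s); the robot touches nothing.
It fails at once if the board is lifted more than 15 mm above its riding height, or tipped by more than 0.2 rad (z of board in the frame of trough above 0.092 m or angle between board's own z axis and vertical above 0.2 rad).
It fails at once if a bystander (spool, carton or hammer) is moved more than 30 mm (distance of any of spool, carton, hammer from where it was at the start of the episode above 0.03 m).
It also fails if it takes over 48 s, if anything falls off the work surface, if the arm or the gripper's body presses on something with over 40 N, if the wrist force passes 120 N, or if a joint passes its speed limit or range.

## Working session

There is one attempt and no reset: what is moved stays moved. The work goes in short steps, Python scripts to look and compute and a shell command to move; the robot and the scene stay as the last step left them, time stands still between calls to the robot, and variables do not carry over. Pictures are saved under pics/ and viewed, and the job is handed in when it is done.

```bash
ls; mkdir -p pics; python3 - <<'E'
from rig import robot
import cv2,json,numpy as np
print(robot.get_state())
for n in ["scene","top","wrist"]:
    s=robot.snapshot(n); cv2.imwrite(f"pics/{n}0.png",s["pixels"])
    print(n,s["vfov"],s["cx"],s["cy"],np.round(s["R"],4).tolist(),np.round(s["t"],4).tolist())
E
```

```text
pics
{'clock': 0.0, 'qpos': array([-1.23999208e+00,  2.76633557e-01,  1.50610612e+00,  8.61581025e-06,
        1.36072046e+00, -1.20970260e-01]), 'qvel': array([ 1.96428689e-05,  1.02452988e-03, -6.52037082e-04,  4.37938489e-04,
       -2.43920000e-04, -4.50748844e-04]), 'effort': array([ 2.51268775e-04, -4.16775548e+01, -2.45810366e+01, -8.21627327e-05,
        1.07971145e-02,  1.43185747e-05]), 'tool_pos': array([ 0.25087562, -0.51683682,  0.24442847]), 'tool_rot': array([-3.05997264e+00, -7.03207240e-01,  2.93868804e-04]), 'contact_force': array([ 0.46612135,  0.81878372, -0.42879956]), 'moment': array([ 0.00845676,  0.01171125, -0.00645675]), 'opening': 0.9993538922830715}
scene 51.13075032817664 262.50035126038216 183.13638949653821 [[-0.1274, 0.9918, -0.0046], [0.6823, 0.0843, -0.7262], [-0.7199, -0.0956, -0.6875]] [0.0701, -0.2637, 1.4318]
top 51.68373685922336 256.9087822235703 195.27089864929653 [[0.0247, -0.9992, -0.0314], [-0.9966, -0.0221, -0.079], [0.0783, 0.0333, -0.9964]] [-0.001, 0.4868, 1.0617]
wrist 63.346503565758525 258.0444841492359 200.0825065793467 [[0.4369, -0.8995, -0.0023], [-0.8577, -0.4173, 0.3002], [-0.271, -0.1291, -0.9539]] [-0.5749, -0.0397, 0.3798]
```

View pics/scene0.png

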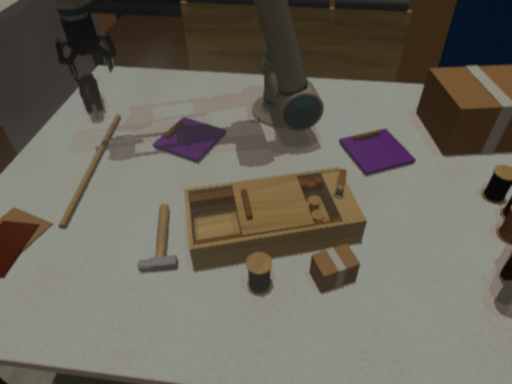

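View pics/top0.png

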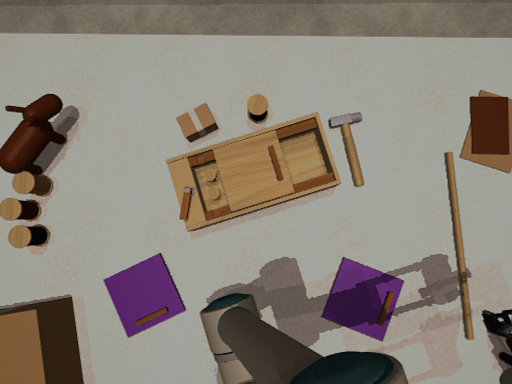

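```bash
python3 - <<'E'
import cv2
a=cv2.imread("pics/top0.png")[95:245,150:360]
cv2.imwrite("pics/topz.png",cv2.resize(a,None,fx=3.8,fy=3.8,interpolation=cv2.INTER_CUBIC))
a=cv2.imread("pics/scene0.png")[160:295,170:375]
cv2.imwrite("pics/scenez.png",cv2.resize(a,None,fx=3.8,fy=3.8,interpolation=cv2.INTER_CUBIC))
E
```

```text
(no output)
```

View pics/topz.png

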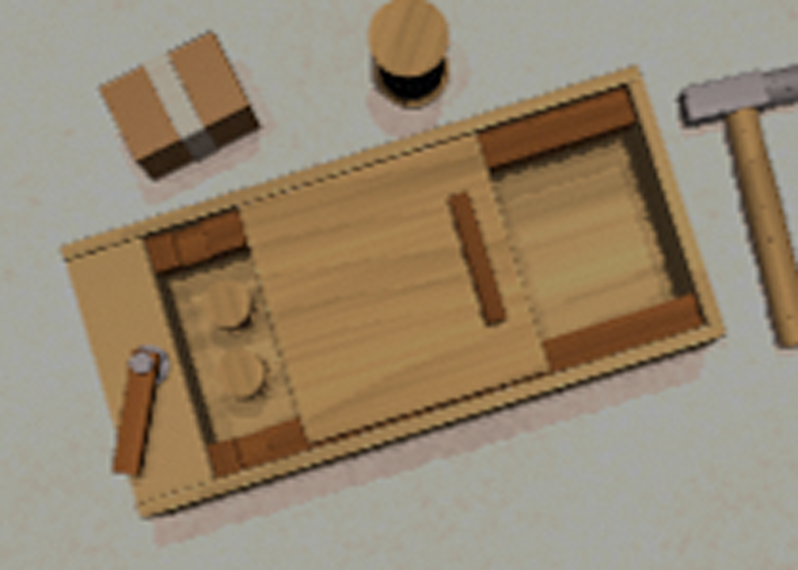

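View pics/scenez.png

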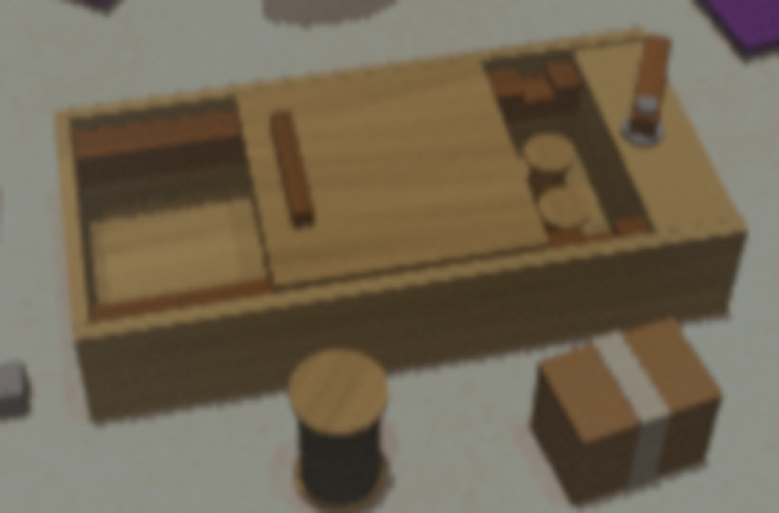

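```bash
cat > h.py <<'E'
import numpy as np
from scipy.spatial.transform import Rotation as Ro
from scipy.optimize import least_squares
def cam(s):
    f=192/np.tan(np.radians(s["vfov"])/2); return f,s["cx"],s["cy"],np.array(s["R"]),np.array(s["t"])
def proj(c,X):
    f,cx,cy,R,t=c; p=np.atleast_2d(X)@R.T+t; return np.c_[f*p[:,0]/p[:,2]+cx,f*p[:,1]/p[:,2]+cy]
def back(c,uv,z):
    f,cx,cy,R,t=c; uv=np.atleast_2d(uv).astype(float)
    d=np.c_[(uv[:,0]-cx)/f,(uv[:,1]-cy)/f,np.ones(len(uv))]@R; o=-R.T@t
    return o+d*((z-o[2])/d[:,2])[:,None]
def T2W(p,X):
    X=np.atleast_2d(X); c,s=np.cos(p[2]),np.sin(p[2])
    return np.c_[p[0]+c*X[:,0]-s*X[:,1],p[1]+s*X[:,0]+c*X[:,1],X[:,2]]
def W2T(p,X):
    X=np.atleast_2d(X)-[p[0],p[1],0]; c,s=np.cos(p[2]),np.sin(p[2])
    return np.c_[c*X[:,0]+s*X[:,1],-s*X[:,0]+c*X[:,1],X[:,2]]
E
python3 - <<'E'
from h import *
from rig import robot
ct=cam(robot.snapshot("top")); cs=cam(robot.snapshot("scene"))
zt=lambda a:(np.array(a,float)+.5)/3.8-.5+[150,95]
zs=lambda a:(np.array(a,float)+.5)/3.8-.5+[170,160]
L=np.array([[.0975,-.215,.084],[-.0975,-.215,.084],[-.0975,.2,.084],[.0975,.2,.084]])
ut=zt([[637,67],[722,333],[140,512],[62,252]]); us=zs([[78,335],[57,113],[640,33],[743,233]])
for w in ([1,1],[1,0],[0,1]):
    r=least_squares(lambda p:np.r_[w[0]*(proj(ct,T2W(p,L))-ut).ravel(),w[1]*(proj(cs,T2W(p,L))-us).ravel()],[.5,0,.2],loss='soft_l1')
    print(w,r.x,np.round(r.fun,1))
    if w==[1,1]:p=r.x
np.save("p.npy",p)
f=lambda n,c,u,z:print(n,np.round(W2T(p,back(c,u,z))*1000,1).tolist())
f("board rear/front top",ct,zt([[478,137],[546,371],[240,206],[310,440]]),.089)
f("board scene",cs,zs([[236,96],[272,284],[485,62],[548,246]]),.089)
f("strip top",ct,zt([[457,193],[495,325]]),.105)
f("latch top",ct,zt([[147,360],[125,472]]),.1025)
f("latch scene",cs,zs([[645,106],[655,38]]),.1025)
E
```

```text
[1, 1] [0.54298189 0.0290597  0.32474708] [ 0.2 -1.1  1.4  0.2 -0.5  1.3 -1.  -2.2 -1.7  0.7 -1.1 -1.4  1.3 -1.9
  1.9 -0.9]
[1, 0] [0.54135577 0.02888966 0.32884475] [ 0.  -0.8  1.5  0.5 -0.2  2.2 -1.  -1.2 -0.   0.  -0.  -0.   0.  -0.
  0.  -0. ]
[0, 1] [0.54453527 0.0292193  0.32323971] [ 0.  -0.   0.  -0.  -0.   0.  -0.  -0.  -1.8  1.2 -1.1 -1.1  1.5 -1.5
  2.  -0.3]
board rear/front top [[80.2, -95.2, 89.0], [-85.5, -91.0, 89.0], [83.7, 73.1, 89.0], [-82.7, 73.7, 89.0]]
board scene [[-78.8, -93.9, 89.0], [85.3, -95.8, 89.0], [-78.1, 77.8, 89.0], [89.5, 72.7, 89.0]]
strip top [[44.6, -69.2, 105.0], [-47.4, -66.8, 105.0]]
latch top [[-0.3, 161.2, 102.5], [-67.4, 196.2, 102.5]]
latch scene [[-2.0, 164.3, 102.5], [-64.1, 193.1, 102.5]]
```

```bash
cat >> h.py <<'E'
def need(robot,tgt,yaw_off=0.0):
    p=np.load("p.npy"); s=robot.get_state(); R=Ro.from_rotvec(s["tool_rot"]).as_matrix()
    d=T2W(p,np.array(tgt))[0]-s["tool_pos"]; ang=np.arctan2(R[1,0],R[0,0])
    print("t",round(s["clock"],2),"local",np.round(W2T(p,s["tool_pos"])[0]*1000,1),"turn",round(np.degrees(ang-p[2]-yaw_off),2),
      "z-axis",np.round(R[:,2],3),"shift",np.round(R.T@d*1000,1),"F",np.round(s["contact_force"],1),"Floc",np.round(W2T([0,0,p[2]],s["contact_force"])[0],1),"op",round(s["opening"],3))
E
python3 - <<'E'
from h import *; from rig import robot
need(robot,[0,-.15,.245])
E
```

```text
t 0.25 local [-451.  -424.5  244.9] turn 7.28 z-axis [-0.     0.001 -1.   ] shift [ 4.822e+02 -2.151e+02  1.000e-01] F [-0.5  0.2  0.8] Floc [-0.4  0.4  0.8] op 1.004
```

```bash
python3 -m creep '[[[0,0,-20],7.3],[[50,-30,0],0],[[50,-30,0],0],[[50,-30,0],0],[[0,0,0],0]]' 255 30; python3 - <<'E'
from h import *; from rig import robot
need(robot,[0,-.15,.245])
E
```

```text
clock: 0.88
tool_pos: [0.3678, -0.3821, 0.2645]
tool_rot: [-3.101, -0.495, -0.001]
contact_force: [-0.9, -0.6, -0.5]
opening: -0.0
t 0.88 local [-297.2 -333.7  264.5] turn -0.46 z-axis [ 0.001  0.002 -1.   ] shift [ 295.7 -186.1   20.1] F [-0.9 -0.6 -0.5] Floc [-1.1 -0.2 -0.5] op -0.0
```

```bash
python3 -m creep '[[[49,-31,0],-0.5],[[49,-31,0],0],[[49,-31,0],0],[[49,-31,0],0],[[49,-31,10],0],[[49,-31,10],0],[[0,0,0],0]]'; python3 - <<'E'
from h import *; from rig import robot; import cv2
need(robot,[0,-.15,.13])
for n in ["top","wrist","scene"]: cv2.imwrite(f"pics/{n}1.png",robot.snapshot(n)["pixels"])
E
```

```text
clock: 1.75
tool_pos: [0.5942, -0.114, 0.2427]
tool_rot: [3.095, 0.496, 0.0]
contact_force: [-0.3, -0.7, 0.9]
opening: -0.002
t 1.75 local [   2.9 -151.9  242.7] turn -0.39 z-axis [ 0.001 -0.007 -1.   ] shift [ -2.8  -2.6 112.7] F [-0.3 -0.7  0.9] Floc [-0.5 -0.6  0.9] op -0.002
```

```bash
python3 - <<'E'
import cv2,numpy as np
a=[cv2.imread(f"pics/{n}1.png") for n in ["wrist","scene"]]
cv2.imwrite("pics/m1.png",cv2.resize(np.hstack(a),(800,300)))
cv2.imwrite("pics/w1.png",cv2.resize(a[0],(768,576)))
E
```

```text
(no output)
```

View pics/m1.png

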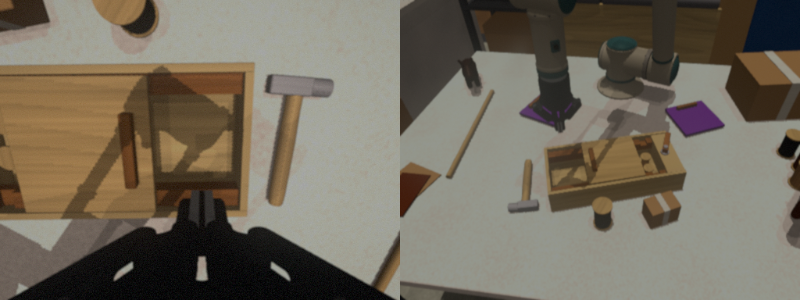

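```bash
python3 -m creep '[[[-3,-2,35],-0.4],[[0,0,38],0],[[0,0,38],0],[[0,0,20],0],[[0,0,0],0]]'; python3 - <<'E'
from h import *; from rig import robot; import cv2
need(robot,[0,-.14,.086])
a=[robot.snapshot(n)["pixels"] for n in ["wrist","scene"]]
cv2.imwrite("pics/m2.png",np.hstack([a[0][:, 50:450],a[1][130:330,150:350].repeat(2,0).repeat(2,1)[:384,:]]))
E
```

```text
clock: 2.52
tool_pos: [0.5859, -0.1292, 0.1138]
tool_rot: [3.089, 0.479, 0.007]
contact_force: [0.3, 0.1, -0.2]
opening: 0.0
t 2.52 local [  -9.8 -163.6  113.8] turn -0.97 z-axis [ 0.007 -0.015 -1.   ] shift [  9.3 -24.2  27.4] F [ 0.3  0.1 -0.2] Floc [ 0.3 -0.  -0.2] op 0.0
```

View pics/m2.png

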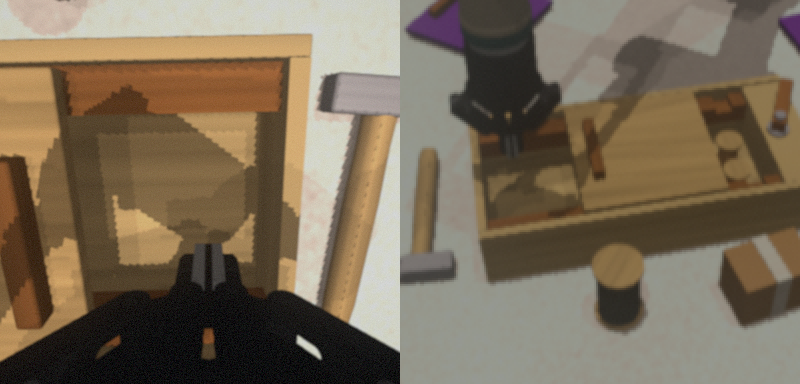

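```bash
python3 - <<'E'
from rig import robot; print(robot.get_state()["qpos"])
E
python3 -m creep '[[[5,-6,-15],-10],[[0,0,0],-10.5],[[0,0,0],-10.5]]'; python3 - <<'E'
from h import *; from rig import robot
need(robot,[0,-.145,.13],np.pi/2); print(robot.get_state()["qpos"])
E
```

```text
[-0.32518231  0.40514003  1.64985249 -0.01309334  1.07181554  0.9434653 ]
clock: 3.0
tool_pos: [0.5924, -0.1243, 0.1365]
tool_rot: [2.831, 1.303, 0.014]
contact_force: [-0.3, 0.4, -0.5]
opening: 0.001
t 3.0 local [  -2.1 -161.1  136.5] turn -59.2 z-axis [ 0.019 -0.019 -1.   ] shift [ 10.  -12.9   6.1] F [-0.3  0.4 -0.5] Floc [-0.1  0.5 -0.5] op 0.001
[-0.31464796  0.38686     1.62134536 -0.01343333  1.10967242  0.39962948]
```

```bash
python3 -m creep '[[[0,0,0],-10.5],[[0,0,0],-10.5],[[0,0,0],-10.5],[[0,0,0],-10.5],[[0,0,0],-10.5],[[0,0,0],-6.7],[[0,0,0],0]]'; python3 - <<'E'
from h import *; from rig import robot; import cv2
need(robot,[0,-.145,.087],np.pi/2)
a=[robot.snapshot(n)["pixels"] for n in ["wrist","scene"]]
cv2.imwrite("pics/m3.png",np.hstack([a[0][:, 50:450],a[1][130:330,150:350].repeat(2,0).repeat(2,1)[:384,:]]))
E
```

```text
clock: 3.88
tool_pos: [0.5977, -0.1298, 0.1513]
tool_rot: [1.775, 2.531, 0.002]
contact_force: [-0.1, 0.2, -0.3]
opening: -0.002
t 3.88 local [   1.2 -168.   151.3] turn 1.3 z-axis [ 0.042 -0.028 -0.999] shift [25.6 -2.6 63.3] F [-0.1  0.2 -0.3] Floc [-0.   0.2 -0.3] op -0.002
```

View pics/m3.png

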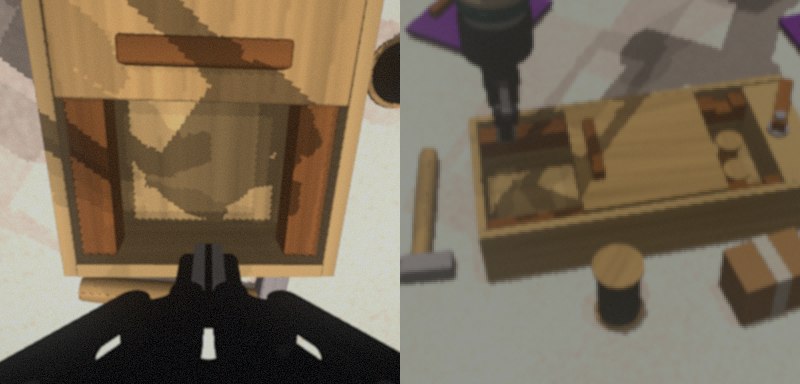

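```bash
python3 -m creep '[[[9,-1,21],1.3],[[9,-1,21],0],[[8,-1,14],0],[[0,0,0],0]]'; python3 - <<'E'
from h import *; from rig import robot; import cv2
need(robot,[0,-.12,.086],np.pi/2)
a=[robot.snapshot(n)["pixels"] for n in ["wrist","scene"]]
cv2.imwrite("pics/m4.png",np.hstack([a[0][:, 50:450],a[1][130:330,150:350].repeat(2,0).repeat(2,1)[:384,:]]))
E
```

```text
clock: 4.47
tool_pos: [0.5899, -0.108, 0.0947]
tool_rot: [1.81, 2.501, 0.005]
contact_force: [-0.3, -1.0, 0.4]
opening: 0.003
t 4.47 local [   0.7 -144.9   94.7] turn -0.42 z-axis [ 0.046 -0.029 -0.999] shift [25.2 -1.1  7.6] F [-0.3 -1.   0.4] Floc [-0.6 -0.9  0.4] op 0.003
```

View pics/m4.png

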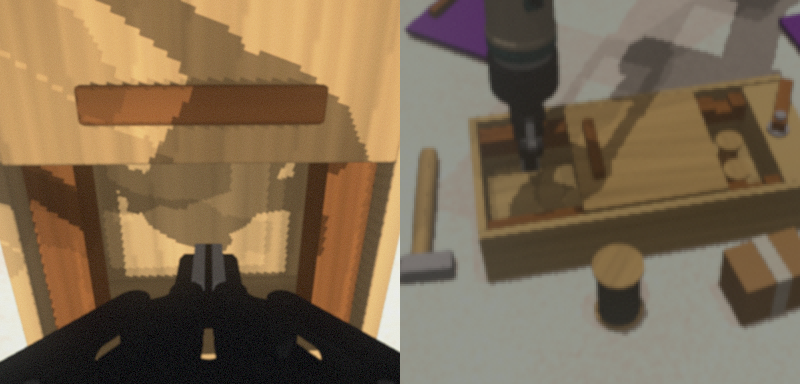

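```bash
python3 -m creep '[[[10,0,5],0],[[10,0,4],0],[[8,0,0],0],[[0,0,0],0]]'; python3 - <<'E'
from h import *; from rig import robot; import cv2
need(robot,[0,-.10,.085],np.pi/2)
E
```

```text
clock: 5.08
tool_pos: [0.5837, -0.081, 0.0868]
tool_rot: [1.807, 2.496, 0.009]
contact_force: [0.5, 0.5, 0.7]
opening: 0.002
t 5.08 local [   3.4 -117.3   86.8] turn -0.47 z-axis [ 0.052 -0.031 -0.998] shift [17.3 -3.6  0.9] F [0.5 0.5 0.7] Floc [0.7 0.3 0.7] op 0.002
```

```bash
python3 -m creep '[[[4,-3,1],0],[[5,0,0],0],[[5,0,0],0],[[5,0,0],0],[[5,0,0],0]]'; python3 - <<'E'
from h import *; from rig import robot; import cv2
need(robot,[0,-.046,.085],np.pi/2)
a=[robot.snapshot(n)["pixels"] for n in ["wrist","scene"]]
cv2.imwrite("pics/m5.png",np.hstack([a[0][:, 50:450],a[1][130:330,150:350].repeat(2,0).repeat(2,1)[:384,:]]))
E
```

```text
clock: 5.7
tool_pos: [0.5746, -0.0601, 0.0854]
tool_rot: [1.803, 2.492, 0.008]
contact_force: [0.4, -2.7, 1.0]
opening: 0.001
t 5.7 local [  1.5 -94.5  85.4] turn -0.45 z-axis [ 0.056 -0.035 -0.998] shift [48.5 -1.8 -2.1] F [ 0.4 -2.7  1. ] Floc [-0.5 -2.7  1. ] op 0.001
```

View pics/m5.png

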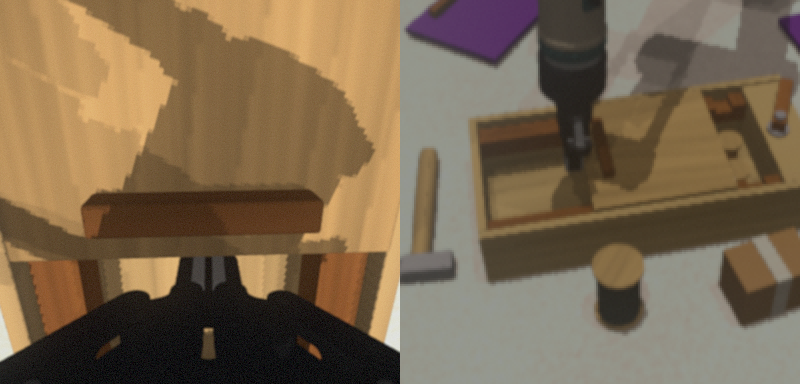

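```bash
python3 -m creep '[[[5,-0.5,-0.2],0],[[5,-0.5,-0.2],0],[[5,0,-0.2],0],[[5,0,-0.2],0],[[5,0,-0.2],0],[[4,0,-0.2],0]]'; python3 - <<'E'
from h import *; from rig import robot; import cv2
need(robot,[0,-.046,.085],np.pi/2)
E
```

```text
clock: 6.55
tool_pos: [0.5642, -0.0311, 0.0854]
tool_rot: [1.802, 2.491, 0.008]
contact_force: [0.9, -4.3, 0.1]
opening: 0.002
t 6.55 local [  0.9 -63.8  85.4] turn -0.44 z-axis [ 0.057 -0.035 -0.998] shift [17.8 -1.  -0.5] F [ 0.9 -4.3  0.1] Floc [-0.5 -4.3  0.1] op 0.002
```

```bash
for i in 1 2; do :; done; python3 -m creep '[[[3,0,-0.1],0],[[3,0,-0.1],0],[[3,0,-0.1],0]]'; python3 - <<'E'
from h import *; from rig import robot; import cv2
need(robot,[0,-.046,.085],np.pi/2)
E
```

```text
clock: 6.92
tool_pos: [0.5614, -0.0221, 0.0854]
tool_rot: [1.802, 2.491, 0.008]
contact_force: [1.1, -3.4, 1.1]
opening: -0.001
t 6.92 local [  1.1 -54.3  85.4] turn -0.43 z-axis [ 0.058 -0.035 -0.998] shift [ 8.3 -1.2 -0.1] F [ 1.1 -3.4  1.1] Floc [-0.  -3.6  1.1] op -0.001
```

```bash
python3 -m creep '[[[3,0,-0.1],0],[[2.5,0,-0.1],0]]'; python3 - <<'E'
from h import *; from rig import robot; import cv2
need(robot,[0,-.046,.085],np.pi/2)
E
```

```text
clock: 7.18
tool_pos: [0.5594, -0.0166, 0.0853]
tool_rot: [1.802, 2.491, 0.008]
contact_force: [0.5, -1.6, -1.4]
opening: 0.003
t 7.17 local [  1.  -48.5  85.3] turn -0.43 z-axis [ 0.057 -0.035 -0.998] shift [ 2.5 -1.1  0.1] F [ 0.5 -1.6 -1.4] Floc [-0.1 -1.6 -1.4] op 0.003
```

```bash
python3 -m creep '[[[2,0,0],0],[[2,0,0],0]]'; python3 - <<'E'
from h import *; from rig import robot; import cv2
need(robot,[0,-.046,.085],np.pi/2)
a=[robot.snapshot(n)["pixels"] for n in ["wrist","scene"]]
cv2.imwrite("pics/m6.png",np.hstack([a[0][:, 50:450],a[1][130:330,150:350].repeat(2,0).repeat(2,1)[:384,:]]))
E
```

```text
clock: 7.42
tool_pos: [0.5579, -0.0124, 0.085]
tool_rot: [1.802, 2.491, 0.007]
contact_force: [0.7, -3.6, 2.5]
opening: -0.002
t 7.42 local [  0.9 -44.1  85. ] turn -0.42 z-axis [ 0.057 -0.035 -0.998] shift [-1.9 -0.9  0.1] F [ 0.7 -3.6  2.5] Floc [-0.5 -3.6  2.5] op -0.002
```

View pics/m6.png

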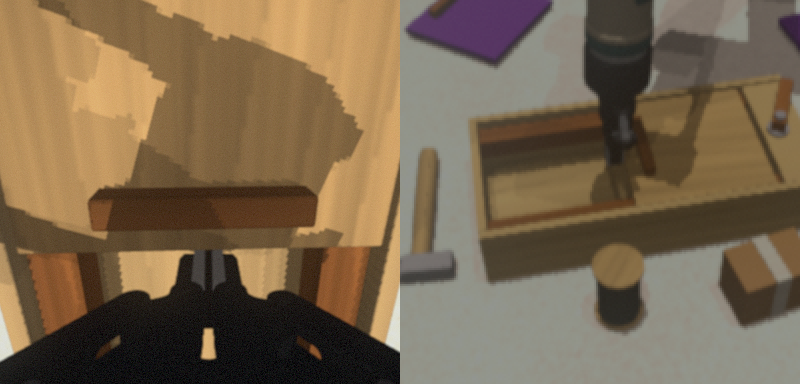

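```bash
python3 -m creep '[[[2.5,0,0],0],[[2.5,0,0],0]]'; python3 - <<'E'
from h import *; from rig import robot; import cv2
need(robot,[0,-.046,.085],np.pi/2)
E
```

```text
clock: 7.78
tool_pos: [0.5578, -0.0098, 0.0851]
tool_rot: [1.796, 2.489, 0.004]
contact_force: [3.1, -11.6, -1.3]
opening: -0.002
t 7.78 local [  1.6 -41.6  85.1] turn -0.32 z-axis [ 0.06  -0.04  -0.997] shift [-4.4 -1.6  0.3] F [  3.1 -11.6  -1.3] Floc [ -0.8 -12.   -1.3] op -0.002
```

```bash
python3 -m creep '[[[-8,0,0],0],[[-15,0,0],0],[[-15,0,-15],0],[[0,0,-40],0],[[0,0,-40],0],[[0,0,-30],0]]'; python3 - <<'E'
from h import *; from rig import robot; import cv2
need(robot,[-.05,.25,.2],np.pi/2)
a=[robot.snapshot(n)["pixels"] for n in ["wrist","scene"]]
cv2.imwrite("pics/w7.png",a[0]);cv2.imwrite("pics/s7.png",cv2.resize(a[1][160:295,170:375],None,fx=3.8,fy=3.8,interpolation=cv2.INTER_CUBIC))
E
```

```text
clock: 8.52
tool_pos: [0.559, -0.0417, 0.2103]
tool_rot: [1.811, 2.5, 0.002]
contact_force: [0.4, 0.1, 0.1]
opening: -0.001
t 8.53 local [ -7.4 -72.1 210.3] turn -0.49 z-axis [ 0.045 -0.031 -0.999] shift [321.9 -45.3  -5.1] F [0.4 0.1 0.1] Floc [ 0.4 -0.1  0.1] op -0.001
```

View pics/s7.png

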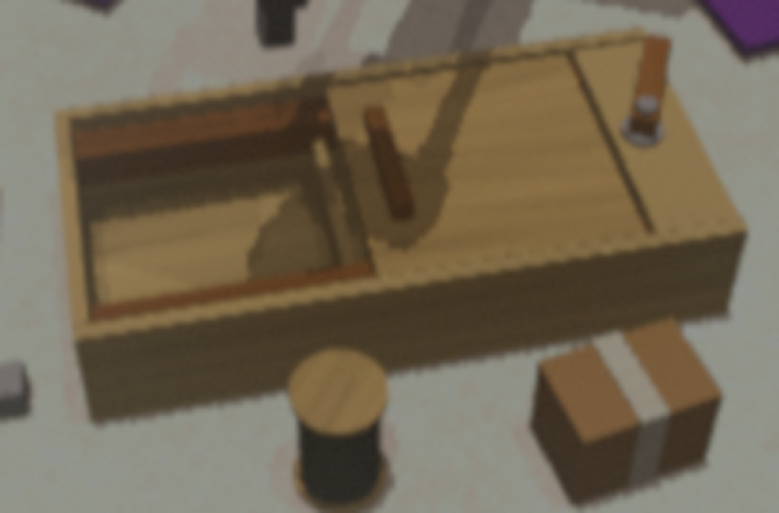

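View pics/w7.png

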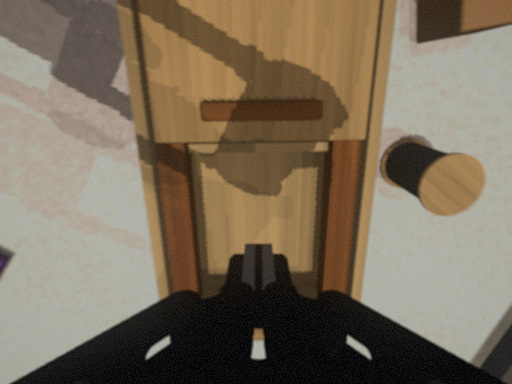

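```bash
python3 - <<'E'
from h import *
from rig import robot
cs=cam(robot.snapshot("scene")); p=np.load("p.npy")
zs=lambda a:(np.array(a,float)+.5)/3.8-.5+[170,160]
for z in (.082,.089): print(np.round(W2T(p,back(cs,zs([[328,84],[375,273],[570,54],[652,231]]),z))*1000,1).tolist())
# strip top ends, scene and wrist
print(np.round(W2T(p,back(cs,zs([[374,108],[402,217]]),.098))*1000,1).tolist(),np.round(W2T(p,back(cs,zs([[374,108],[402,217]]),.105))*1000,1).tolist())
cw=cam(robot.snapshot("wrist"))
# rear edge ends & strip length in wrist image (strip top far edge)
for z in (.098,.105): print(z,np.round(W2T(p,back(cw,[[201,110],[323,110]],z))*1000,1).tolist())
for z in (.082,.089): print(z,np.round(W2T(p,back(cw,[[154,142],[366,139]],z))*1000,1).tolist())
E
```

```text
[[-85.3, -30.2, 82.0], [83.5, -33.0, 82.0], [-81.5, 140.1, 82.0], [84.9, 141.3, 82.0]]
[[-78.0, -31.5, 89.0], [89.2, -34.3, 89.0], [-74.2, 137.2, 89.0], [90.6, 138.3, 89.0]]
[[-40.0, -7.8, 98.0], [56.7, -10.7, 98.0]] [[-32.9, -9.3, 105.0], [62.8, -12.2, 105.0]]
0.098 [[-44.2, -6.8, 98.0], [45.5, -7.6, 98.0]]
0.105 [[-43.2, -6.3, 105.0], [43.8, -7.1, 105.0]]
0.082 [[-85.6, -32.2, 82.0], [86.2, -31.9, 82.0]]
0.089 [[-83.5, -31.0, 89.0], [83.5, -30.7, 89.0]]
```

```bash
python3 -m creep '[[[50,-4,0],-0.5],[[50,-4,0],0],[[50,-4,0],0],[[50,-4,0],0],[[50,-4,0],0],[[45,-4,0],0],[[0,0,0],0]]'; python3 - <<'E'
from h import *; from rig import robot; import cv2
need(robot,[-.028,.222,.105],np.pi/2)
cv2.imwrite("pics/w8.png",robot.snapshot("wrist")["pixels"])
E
```

```text
clock: 9.6
tool_pos: [0.4331, 0.2359, 0.1821]
tool_rot: [1.816, 2.52, -0.023]
contact_force: [-1.1, 0.3, -0.6]
opening: -0.002
t 9.6 local [-38.2 231.1 182.1] turn -0.18 z-axis [ 0.02  -0.032 -0.999] shift [-6.2  9.5 77.5] F [-1.1  0.3 -0.6] Floc [-0.9  0.6 -0.6] op -0.002
```

View pics/w8.png

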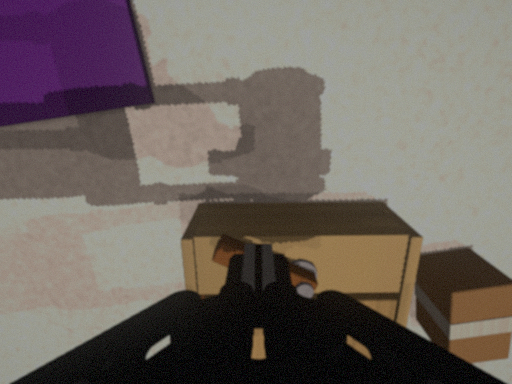

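```bash
python3 -m creep '[[[-1,7,20],0],[[0,0,25],0],[[0,0,25],0],[[0,0,6],0],[[0,0,0],0]]'; python3 - <<'E'
from h import *; from rig import robot; import cv2
need(robot,[-.035,.205,.105],np.pi/2)
a=[robot.snapshot(n)["pixels"] for n in ["wrist","scene","top"]]
cv2.imwrite("pics/w9.png",np.hstack([a[0][:,50:450],a[1][120:312,260:460].repeat(2,0).repeat(2,1)])); cv2.imwrite("pics/t9.png",a[2])
E
```

```text
clock: 10.28
tool_pos: [0.4435, 0.2276, 0.1012]
tool_rot: [1.825, 2.515, -0.033]
contact_force: [0.7, 0.1, 0.2]
opening: -0.002
t 10.28 local [-30.9 219.9 101.2] turn -0.53 z-axis [ 0.015 -0.037 -0.999] shift [-15.1  -3.9  -3.2] F [0.7 0.1 0.2] Floc [ 0.7 -0.1  0.2] op -0.002
```

View pics/w9.png

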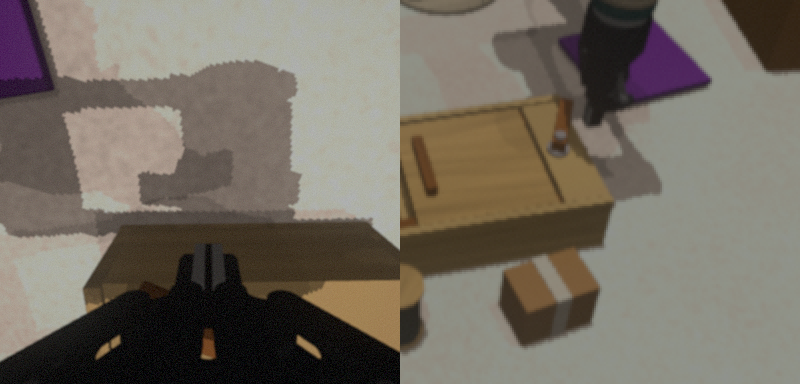

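```bash
python3 -m creep '[[[-8,-4,-4],0],[[-8,-4,0],0],[[-8,-5,0],0],[[-8,-5,0],0]]'; python3 - <<'E'
from h import *; from rig import robot; import cv2
need(robot,[-.054,.1565,.105],np.pi/2)
a=[robot.snapshot(n)["pixels"] for n in ["wrist","scene"]]
cv2.imwrite("pics/w10.png",np.hstack([a[0][:,50:450],a[1][120:312,260:460].repeat(2,0).repeat(2,1)]))
E
```

```text
clock: 10.92
tool_pos: [0.4377, 0.1918, 0.1099]
tool_rot: [1.821, 2.513, -0.021]
contact_force: [0.8, 1.1, -0.6]
opening: 0.003
t 10.93 local [-47.8 187.8 109.9] turn -0.47 z-axis [ 0.023 -0.033 -0.999] shift [-31.1  -6.    6. ] F [ 0.8  1.1 -0.6] Floc [ 1.1  0.8 -0.6] op 0.003
```

View pics/w10.png

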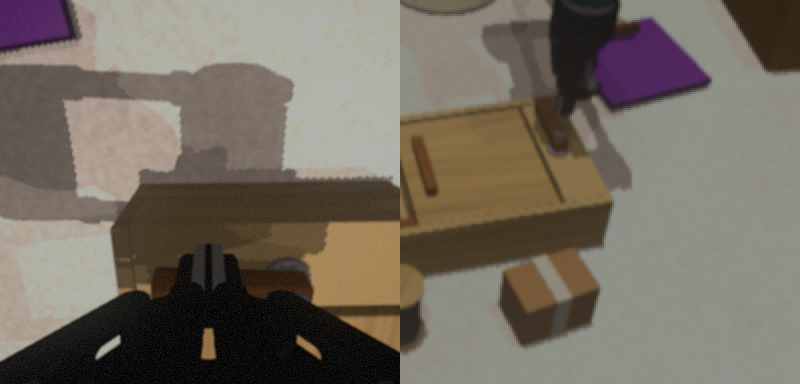

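```bash
python3 -m creep '[[[-8,-2,2.5],0],[[-8,-2,2.5],0],[[-8,-2,1],0],[[-7,0,0],0]]'; python3 - <<'E'
from h import *; from rig import robot; import cv2
need(robot,[-.043,.1317,.105],np.pi/2)
E
```

```text
clock: 11.52
tool_pos: [0.4408, 0.1581, 0.1043]
tool_rot: [1.822, 2.514, -0.025]
contact_force: [-0.1, 1.1, -0.6]
opening: 0.0
t 11.53 local [-55.7 154.9 104.3] turn -0.48 z-axis [ 0.02  -0.034 -0.999] shift [-23.1  12.9   0.3] F [-0.1  1.1 -0.6] Floc [ 0.3  1.  -0.6] op 0.0
```

```bash
python3 - <<'E'
from h import *; from rig import robot; import cv2
a=[robot.snapshot(n)["pixels"] for n in ["wrist","scene"]]
cv2.imwrite("pics/w11.png",np.hstack([a[0][:,50:450],a[1][120:312,260:460].repeat(2,0).repeat(2,1)]))
E
```

```text
(no output)
```

View pics/w11.png

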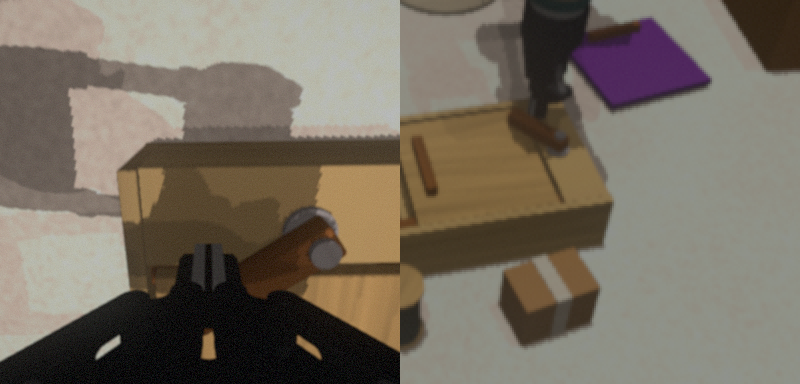

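```bash
python3 -m creep '[[[-8,4,0],0],[[-8,4,0],0],[[-7,5,0],0],[[-6,6,0],0],[[-5,6,0],0]]'; python3 - <<'E'
from h import *; from rig import robot; import cv2
need(robot,[-.022,.115,.105],np.pi/2)
E
```

```text
clock: 12.25
tool_pos: [0.4767, 0.1315, 0.1058]
tool_rot: [1.823, 2.515, -0.028]
contact_force: [-1.8, 0.8, 0.5]
opening: -0.001
t 12.25 local [-30.1 118.2 105.8] turn -0.49 z-axis [ 0.018 -0.035 -0.999] shift [-3.1  8.1  1. ] F [-1.8  0.8  0.5] Floc [-1.5  1.4  0.5] op -0.001
```

```bash
python3 -m creep '[[[-3,5,0],0],[[-2,5,0],0]]'; python3 - <<'E'
from h import *; from rig import robot; import cv2
need(robot,[-.022,.115,.105],np.pi/2)
a=[robot.snapshot(n)["pixels"] for n in ["wrist","scene"]]
cv2.imwrite("pics/w12.png",np.hstack([a[0][:,50:450],a[1][120:312,260:460].repeat(2,0).repeat(2,1)]))
E
```

```text
clock: 12.5
tool_pos: [0.4846, 0.1296, 0.1054]
tool_rot: [1.829, 2.52, -0.036]
contact_force: [-14.2, 3.7, 9.7]
opening: 0.001
t 12.5 local [-23.2 113.9 105.4] turn -0.54 z-axis [ 0.009 -0.035 -0.999] shift [1.1 1.2 0.4] F [-14.2   3.7   9.7] Floc [-12.3   8.1   9.7] op 0.001
```

View pics/w12.png

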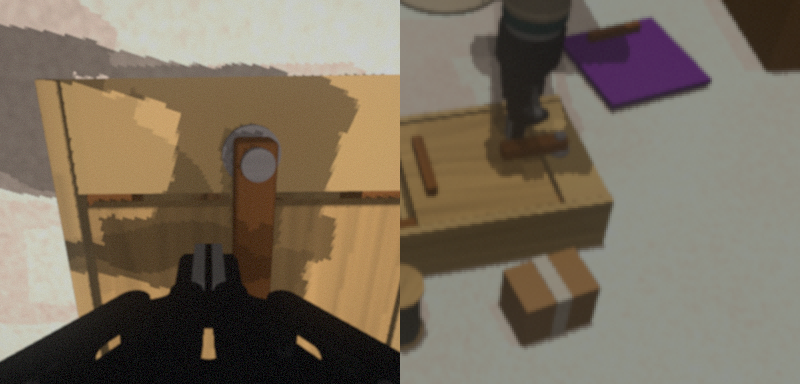

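```bash
python3 -m creep '[[[0,-6,0],0],[[0,-10,0],0],[[0,-10,-5],0],[[0,-5,-30],0],[[0,-10,-40],0],[[-40,-40,-20],0],[[-40,-40,0],0],[[0,-40,0],0],[[0,0,0],0]]'; python3 - <<'E'
from h import *; from rig import robot; import cv2
need(robot,[-.022,.115,.105],np.pi/2)
s=robot.snapshot("scene")["pixels"]; cv2.imwrite("pics/s13.png",cv2.resize(s[160:295,170:375],None,fx=3.8,fy=3.8,interpolation=cv2.INTER_CUBIC))
cv2.imwrite("pics/t13.png",robot.snapshot("top")["pixels"])
E
```

```text
clock: 13.72
tool_pos: [0.3529, 0.002, 0.2092]
tool_rot: [1.817, 2.513, -0.032]
contact_force: [1.0, 0.0, 0.5]
opening: 0.003
t 13.72 local [-188.8   35.   209.2] turn -0.34 z-axis [ 0.021 -0.041 -0.999] shift [ 85.6 165.6 101.7] F [1.  0.  0.5] Floc [ 0.9 -0.3  0.5] op 0.003
```

View pics/s13.png

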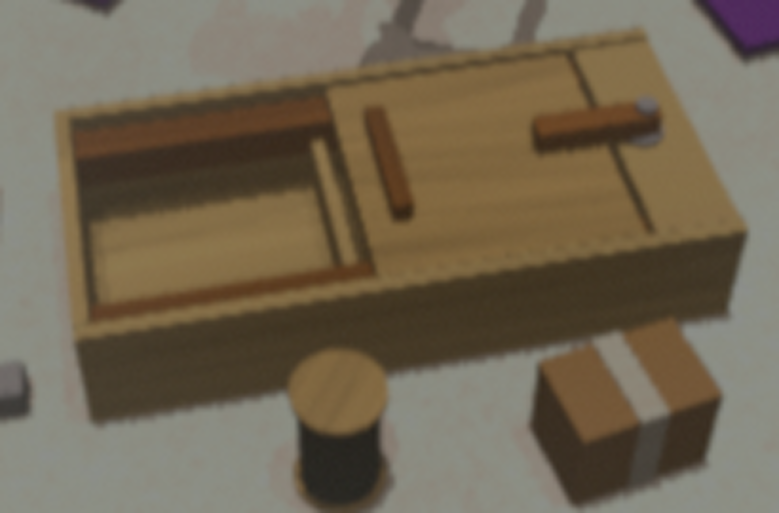

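View pics/t13.png

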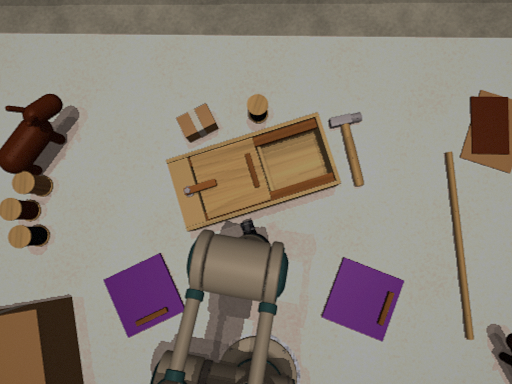

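```bash
python3 - <<'E'
from h import *; from rig import robot; import cv2
ct=cam(robot.snapshot("top")); cs=cam(robot.snapshot("scene")); p=np.load("p.npy")
zs=lambda a:(np.array(a,float)+.5)/3.8-.5+[170,160]
print(W2T(p,back(ct,[[188,190],[216.5,183.5]],.1025))*1000)
print(W2T(p,back(cs,zs([[648,103],[536,122]]),.1025))*1000)
E
python3 - <<'E'
import cv2
a=cv2.imread("pics/t13.png")[95:245,150:360]
cv2.imwrite("pics/t13z.png",cv2.resize(a,None,fx=3.8,fy=3.8,interpolation=cv2.INTER_CUBIC))
E
```

```text
[[ -1.57370047 162.40449853 102.5       ]
 [ -7.37299264  88.50076585 102.5       ]]
[[ -4.24565618 167.11750904 102.5       ]
 [ -1.88435075  90.71166105 102.5       ]]
```

View pics/t13z.png

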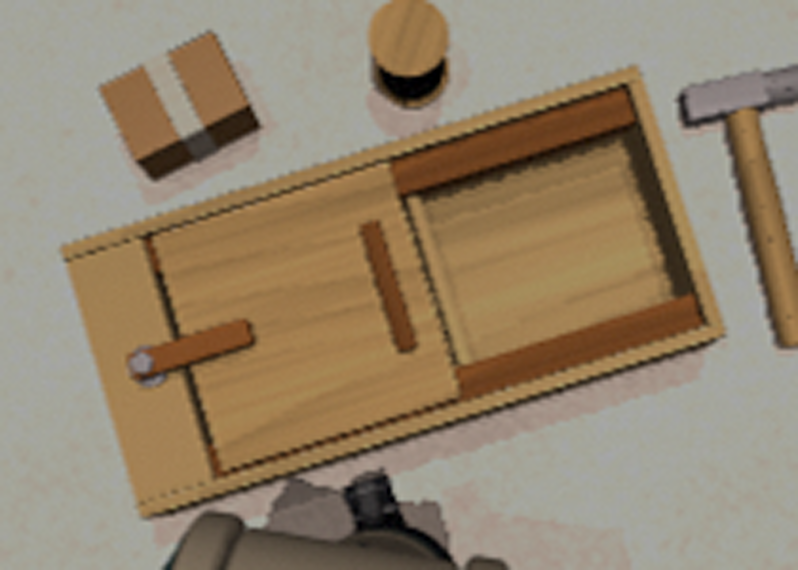

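```bash
python3 -c "
from rig import robot
print(robot.get_state()['clock'],robot.finish_job())"
```

```text
the job is handed in; nothing more can be done
13.925 None
```

The board is home in its notches, the latch is closed over it, and I handed the job in at 13.9 s of the 48 s allowed. No verdict is reported.

- **Board:** I pushed its rear edge with the shut fingertips, at about 3–4 N. The resistance fell as it dropped in, then rose to 12 N at the stop. In the images before I turned the latch, its corners fitted a top height of 82 mm (home, flat), not 89 mm (riding). Its centre measured y ≈ 53–55 mm, which is high for a 50 mm home with 3 mm of play and near the 56 mm limit. My trough pose is uncertain by about 2–4 mm, so I put this down to measurement error.
- **Latch:** I swept it round from about 2.0 rad until the lateral force rose to about 12 N at its stop. The last pictures put it within about 0.08 rad of closed. The two cameras differ slightly: the top view gives about 0.08 rad on one side, the scene view about 0.03 rad on the other.
- **Around it:** The spool, carton and hammer look unmoved in the pictures. The hand ended about 90 mm outside the trough wall with the fingertips about 195 mm above the bench, and it read no contact force beyond noise.

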